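# Hang the loaded parts carrier level on the hook

### The job

Hang the loaded parts carrier on the stand's hook by the one slot in its upright panel from which it hangs level, with its parts still in it. The hook's height has been set by eye, so feel for it: lower the carrier gently until the hook bears most of its weight, without pushing down hard on the hook, and only then let go, leaving it hanging still and level.

Things in the scene. Friction and masses are not known exactly. Their poses are not given: they have to be found in the camera images.
- carrier_center (a point): Centre of the bare aluminium parts carrier, 64 (x) x 186 (y) x 146 mm (z), standing on the bench; 73 mm above its underside. x across, y along it, z up. Weighs 0.28 kg empty, balanced about its middle. Below is an open tray (floor and walls 3 mm, walls 22 mm high) of three bays, 58 x 58 mm, centred at y = -61, 0, +61 mm; above stands a slotted panel.
- panel_top (a point): Middle of the top edge of the carrier's upright panel (axes as the carrier's), 146 mm above the underside. The flat panel stands in the plane x = 0, is 8 mm thick (along x), 186 mm long and reaches 88 mm down, to 58 mm above the underside. Its top 40 mm are solid: the place to grip, fingers closing along x. An end upright 18 to 26 mm wide carries it at each end.
- middle_slot (a point): Centre of the middle one of five equal upright slots through the panel (along x), 87 mm above the carrier's underside. The slots are at y = -57, -28.5, 0, +28.5, +57 mm, each 16 mm wide and 38 mm high (68 to 106 mm above the underside), closed all round, with the upper corners cut at 45 degrees (4 mm).
- bush_center (a point): Flanged brass bush, 54 mm across and 44 mm high, about 0.40 kg (within 10 per cent): the heavy one of the carrier's load. It stands loose in one of the three bays, a different one from time to time. This point is its centre, 22 mm above the bay's floor.
- block_a_center (a point): Plain wooden block, 35 x 45 x 55 mm, 0.045 kg, loose in another bay. This point is its centre.
- block_b_center (a point): A second wooden block like it, 35 x 45 x 55 mm, 0.045 kg, loose in the third bay. This point is its centre.
- stand: Hook stand, fixed. Origin on the bench, below the middle of the hook. x runs along the hook from tip to post, z up. Hook: level steel rod, 9 mm thick, at y = 0, straight for x = -18 to 57 mm; the tip, to x = -28 mm, is bent up 5 mm above the rod's top. Its axis is firmly clamped 156 to 172 mm above the bench, a different height each time, not measured: look or feel for it.
- post_foot (a point): Foot of the stand's post, on the bench (axes as the stand's), 87 mm behind the stand's origin. The post is 24 mm square and 197 mm high; its base plate 76 (x) x 110 mm, from 42 mm behind the origin, 10 mm high, bolt heads to 15 mm. The clamp block that carries the hook is 44 x 44 x 32 mm round the post at the hook's height, its front face 65 mm behind the stand's origin, its screw knob out to y = 44 mm.
- screwdriver_2: Bystander: yellow-handled screwdriver, 202 x 25 x 27 mm, lying on the bench; leave alone. Origin at the centre of its underside.
- spanner_2: Bystander: open-ended spanner, 27 x 165 x 6 mm, lying flat on the bench; leave alone. Origin at the centre of its underside.
- hub_12: Bystander: plain turned steel ring, 86 mm across and 46 mm high, on the bench; leave alone. Origin at the centre of its underside.
Mind the look-alikes: they are no part of the job. Leave any purple look-alike of the part that bears block_a_center alone.

How it is judged (in metres and radians):
On the way, in this order (a step that is already met when the one before it is completed fails the run):
1. the carrier is lifted clear of the bench (its underside more than 20 mm up) (height (world z) of carrier_center above 0.093 m and contact force between the fingers and carrier above 1 N), for 0.2 s.
2. while the fingers still hold it, the hook bears at least 4 N of the carrier's weight (x of carrier_center in the frame of stand between -0.03 and 0.04 m and y of carrier_center in the frame of stand between -0.075 and 0.075 m and height (world z) of carrier_center between 0.117 and 0.157 m and contact force between carrier and stand above 4 N and contact force between the fingers and carrier above 1 N), for 0.3 s.
At the end, for the whole second after the job is handed in: The carrier hangs by a slot on the hook (its centre 117 to 157 mm above the bench, its whole weight on the stand), its upright axis within 0.12 rad (7 degrees) of vertical, at rest, released, with the bush and both blocks still in its tray (x of carrier_center in the frame of stand between -0.03 and 0.04 m and y of carrier_center in the frame of stand between -0.075 and 0.075 m and height (world z) of carrier_center between 0.117 and 0.157 m and contact force between carrier and stand above 4 N and angle between carrier_center's own z axis and vertical below 0.12 rad and angular speed of carrier below 0.3 rad/s and linear speed of carrier below 0.03 m/s and z of each of bush_center, block_a_center, block_b_center in the frame of carrier_center below -0.03 m and distance between each of bush_center, block_a_center, block_b_center and carrier_center below 0.095 m); the robot touches nothing.
It fails at once if the carrier presses on the stand with more than 25 N (contact force between carrier and stand above 25 N).
It fails at once if the screwdriver is moved by more than 20 mm (distance of screwdriver_2 from where it was at the start of the episode above 0.02 m).
It fails at once if the spanner is moved by more than 20 mm (distance of spanner_2 from where it was at the start of the episode above 0.02 m).
It fails at once if the turned ring is moved by more than 20 mm (distance of hub_12 from where it was at the start of the episode above 0.02 m).
It also fails if it takes over 61 s, if anything falls off the work surface, if the arm or the gripper's body presses on something with over 40 N, if the wrist force passes 120 N, or if a joint passes its speed limit or range.

### The arm

A 6-joint arm with a two-finger parallel gripper is mounted at the origin on a cart in front of the work surface, level with it; the furniture and walls round the work are solid. World frame = base frame: x ahead of the robot, y to its left, z up, the work surface at z = 0. Lengths are in mm, angles in rad, forces in N, time in s.
With the tool pointing down it reaches from about 350 to 775 mm from the base axis. Payload 7.3 kg.
Tool frame: the origin (TCP) lies at the very end of the fingers, on their centre line; the grasp point (between the pads) lies 19 mm behind it (manip.grip_depth is the z of the grasp point in the tool frame, in mm); z points along the fingers, y is the direction in which the jaws open and shut (so a half turn about z gives the same grasp; the last joint's range is limited). The gripper opens to 92 mm and grips with 3 to 60 N. Pads are 19 mm wide; open, the fingers measure 130 mm over their backs; the gripper's body (75 mm by 190 mm) begins 47 mm behind the grasp point.
Start: joints at [1.136, 0.342, 1.524, -0, 1.275, -0.146], TCP at [149.506, 503.282, 226.741] pointing down, gripper open.
Joint ranges: [-2.53, 2.53], [-0.77, 2.02], [0.04, 2.7], [-1, 4.14], [0.28, 2.66], [-3.11, 3.11]. Speed limits (rad/s): [2.57, 2.57, 3.14, 3.14, 3.14, 3.14].

### API

Orientations are given as a unit quaternion [w, x, y, z].
In Python, from rig import manip, kinematics, status, imaging, order gives the robot as it stands. The module is installed in compiled form; this text tells all that it offers. Calls block until the motion is done:
- manip.move_pose(position, orientation): joint-space move of the TCP to a pose.
- manip.movel(position, max_speed=150, rot=None): straight line of the TCP; rot=None keeps the orientation; max_speed is the mean speed in mm/s.
- manip.move_joints(angles): joint-space move.
- manip.ungrasp() and manip.clamp(strength=None): open the fingers fully, or close them until they stop; strength is the grip in N (None keeps the last).
- manip.hold(seconds).
- kinematics.solve_ik(position, orientation): joint angles nearest the present ones, or None.
- status.sense(): the state.
- imaging.camera(name): name is "side" or "top" or "wrist"; returns (picture, depth): 480x640x3 uint8, red, green, blue; 480x640 float32, mm along the optical axis (not along the pixel's ray), 0 where there is no reading.
- imaging.get_calibration(name): a dict with "intrinsics" (3x3 intrinsics, pixels), "rvec" (rotation vector, rad) and "tvec" (3), from world to camera coordinates, as OpenCV has them. Camera axes: x right, y down, z forward; pixel columns grow to the right and rows downward; lengths in mm; the calibration is good to about 2 mm. A picture is of the moment at which its call begins: read the wrist's pose just before it. get_calibration takes no time and is no camera call; for the wrist camera it gives the pose at the moment of the call.
A pose or a line that the arm cannot do raises manip.Unreachable and nothing moves.
- order.sign_off(): hands the job in, once; it reports no verdict.
The state is a dict: "clock": time; "joint_pos": joint angles; "joint_vel": joint speeds; "joint_torque": joint torques, N m; "position": TCP position; "ee_rot": TCP orientation; "contact_force": force on the tool from outside, world axes, zero at the start; "ft_torque": the same for the moment, N m; "gripper_width": finger opening in mm.
Only numpy, scipy, OpenCV 4.12 (cv2) and the standard library are available. Lean on these libraries where they do the work, as an engineer would, in place of code of your own. Each camera call takes 0.05 s, during which the arm holds its last target.

## Working session

There is one attempt and no reset: what is moved stays moved. The work goes in short steps, each a Python script; the robot and the scene stay as the last script left them, time stands still between calls to the robot, and variables do not carry over. Pictures are saved under pics/ and viewed, and the job is handed in when it is done.

```bash
mkdir -p pics; python3 - <<'E'
from rig import manip,status,imaging
import cv2,numpy as np
s=status.sense();print(s['clock'],s['position'],s['ee_rot'],s['contact_force'],s['gripper_width'],manip.grip_depth)
for n in ['side','top','wrist']:
    c=imaging.get_calibration(n);p,d=imaging.camera(n)
    cv2.imwrite(f'pics/{n}0.png',p[:,:,::-1]);np.savez(f'pics/{n}0.npz',p=p,d=d,**c)
    print(n,c['intrinsics'].tolist(),c['rvec'],c['tvec'],-cv2.Rodrigues(np.array(c['rvec']))[0].T@np.array(c['tvec']).ravel())
E
```

```text
0.0 [149.32750407 502.88408906 226.03809045] [-2.12932672e-04  1.43895251e-01  9.89592622e-01 -7.43636442e-04] [-0.0875087  -0.34597404  0.2339175 ] 91.98160797460275 -18.8
side [[589.5290326828093, 0.0, 311.6300454780942], [0.0, 589.5290326828093, 233.1838537554978], [0.0, 0.0, 1.0]] [ 2.30967039  0.07266878 -0.00581733] [-540.91022984   82.32358066 1266.38007678] [ 570.57279327 -849.68134599  924.96910512]
top [[455.5256989198431, 0.0, 320.2464776373612], [0.0, 455.5256989198431, 236.69323574861295], [0.0, 0.0, 1.0]] [ 2.16690493 -2.21112657  0.09060158] [ 36.27064957 561.39736675 920.84901266] [493.70772324  35.00458977 958.89145905]
wrist [[375.83315569143514, 0.0, 326.908788210461], [0.0, 375.83315569143514, 230.30759168871825], [0.0, 0.0, 1.0]] [-2.35121808 -1.75343127 -0.22080731] [-525.01715829  -30.59735747  389.87375325] [ 85.5899888  522.20220602 385.43477801]
```

View pics/side0.png

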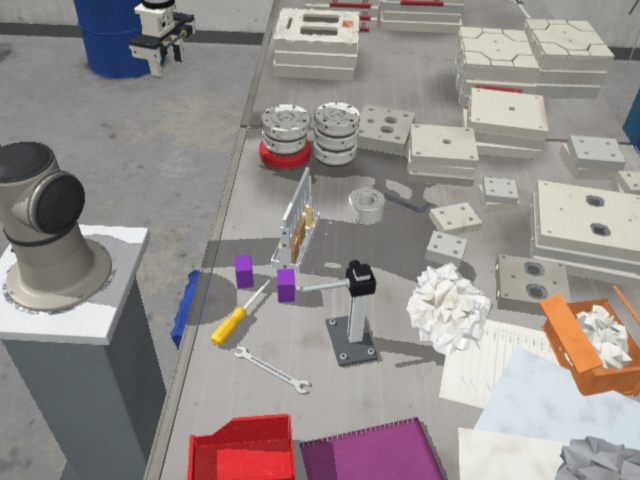

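View pics/top0.png

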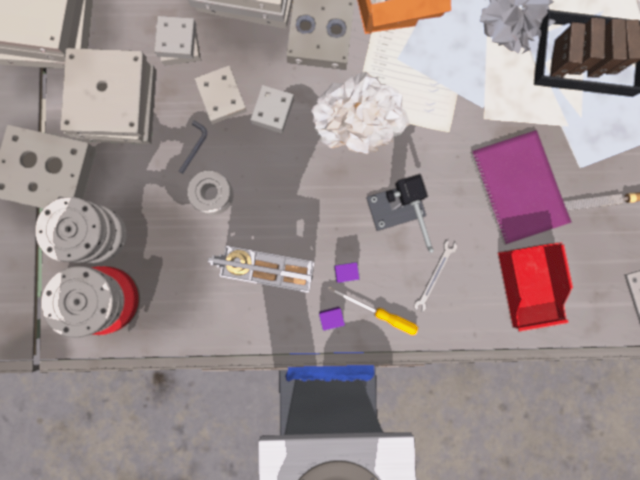

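View pics/wrist0.png

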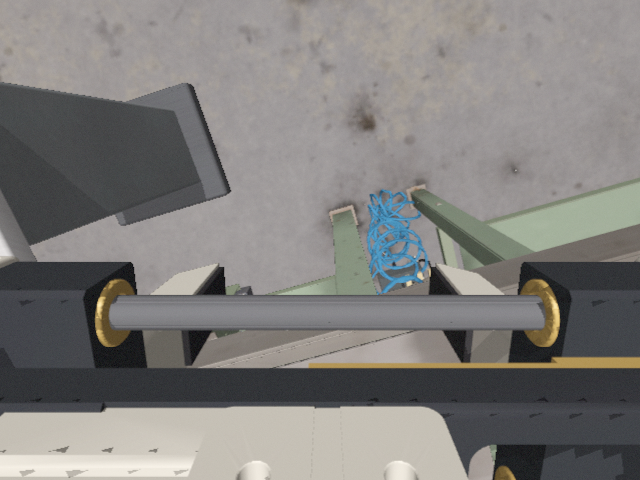

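```bash
cat > h.py <<'E'
import numpy as np,cv2
def load(n):
    z=np.load(f'pics/{n}.npz');return z
def cloud(z):
    K=z['intrinsics'];R=cv2.Rodrigues(z['rvec'])[0];t=z['tvec'].ravel();d=z['d'].astype(float)
    v,u=np.mgrid[0:480,0:640]
    P=np.stack([(u-K[0,2])/K[0,0]*d,(v-K[1,2])/K[1,1]*d,d],-1)
    W=(P-t)@R; W[d==0]=np.nan
    return W
def proj(z,X):
    return cv2.projectPoints(np.array(X,float).reshape(-1,3),z['rvec'],z['tvec'],z['intrinsics'],None)[0].reshape(-1,2)
E
python3 - <<'E'
from h import *
z=load('top0');cv2.imwrite('pics/topA.png',cv2.resize(z['p'][220:320,190:350,::-1],None,fx=5,fy=5,interpolation=2))
cv2.imwrite('pics/topB.png',cv2.resize(z['p'][160:280,350:470,::-1],None,fx=5,fy=5,interpolation=2))
z=load('side0');cv2.imwrite('pics/sideA.png',cv2.resize(z['p'][155:375,220:400,::-1],None,fx=2.7,fy=2.7,interpolation=2))
W=cloud(load('top0'));
m=(W[...,0]>300)&(W[...,0]<520)&(W[...,1]>0)&(W[...,1]<300)
for lo,hi in [(135,155),(100,135),(50,70),(30,50),(15,30)]:
    q=W[m&(W[...,2]>lo)&(W[...,2]<hi)];print(lo,hi,len(q),q.mean(0) if len(q) else '',q.min(0)if len(q) else '',q.max(0)if len(q) else '')
E
```

```text
135 155 477 [498.73728817 135.52015562 145.982051  ] [477.85160863  44.202215   136.36968969] [518.7851182  227.32252072 149.61912515]
100 135 48 [496.36186247 121.24740749 118.51344288] [471.88137715  42.69433914 102.7643891 ] [519.14128826 227.34816493 133.4378221 ]
50 70 877 [462.96441032  80.5261338   57.30542425] [3.75622238e+02 7.51001019e-02 5.00542275e+01] [518.8388586  228.79396227  67.81490522]
30 50 130 [491.63583857 161.25272899  43.52452891] [4.09121715e+02 2.74192647e-01 3.04047756e+01] [519.19036973 225.5052857   49.84519771]
15 30 324 [482.06405002 127.14357862  21.09532417] [409.98038064   2.05675293  15.03757826] [519.61034564 231.97031682  29.63282235]
```

View pics/topA.png

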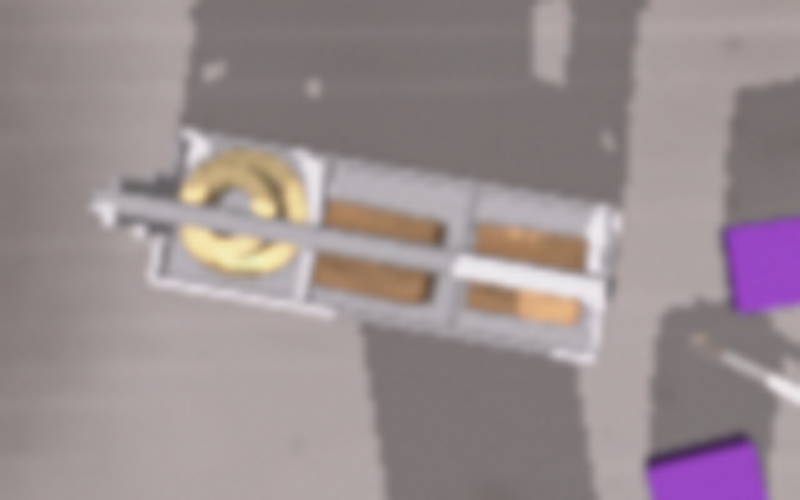

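View pics/topB.png

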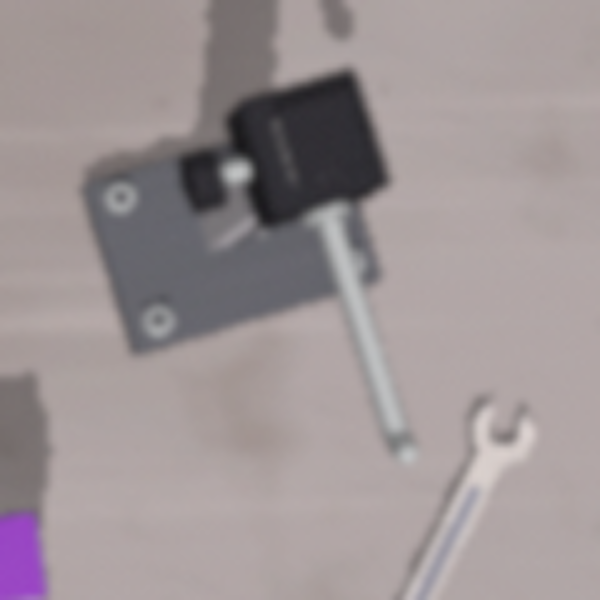

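View pics/sideA.png

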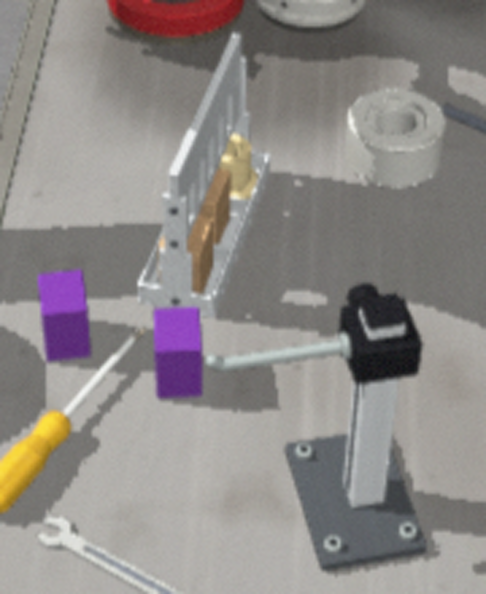

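```bash
python3 - <<'E'
from h import *
W=cloud(load('top0'));S=cloud(load('side0'))
def rect(q):
    (c,wh,a)=cv2.minAreaRect(q[:,:2].astype(np.float32));return c,wh,a
x,y,zz=[W[...,i] for i in range(3)]
m=(x>450)&(x<540)&(y>30)&(y<240)
q=W[m&(zz>141)&(zz<152)];print('panel top',rect(q),np.median(q[:,2]))
# PCA
c=q.mean(0);u,s,vt=np.linalg.svd(q[:,:2]-c[:2]);print(c,vt[0])
q=W[m&(zz>8)&(zz<70)];print('lower',rect(q))
sx,sy,sz=[S[...,i] for i in range(3)]
ms=(sx>430)&(sx<560)&(sy>20)&(sy<250)
q=S[ms&(sz>139)&(sz<152)];print('side paneltop',len(q),rect(q))
q=S[ms&(sz>8)&(sz<152)];print('side all',rect(q),q.min(0),q.max(0))
for nm,A in (('top',W),('side',S)):
    x,y,zz=[A[...,i] for i in range(3)]
    m=(x>450)&(x<750)&(y>-300)&(y<-50)
    q=A[m&(zz>100)&(zz<210)]
    print(nm,len(q),q.min(0),q.max(0))
    # rod = points below clamp
    q2=A[m&(zz>140)&(zz<185)&(x<600)];
    for s in range(480,640,10):
        r=q2[(q2[:,0]>=s)&(q2[:,0]<s+10)]
        if len(r): print(s,len(r),np.median(r,0).round(1),r[:,2].max().round(1),np.ptp(r[:,1]).round(1))
    q=A[m&(zz>5)&(zz<13)];print('base',rect(q))
    q=A[m&(zz>185)];print('posttop',len(q),rect(q) if len(q) else '',q[:,2].max()if len(q) else '')
E
```

```text
panel top ((498.6767883300781, 135.69044494628906), (185.53292846679688, 8.042757987976074), 78.6082763671875) 146.02337643768288
[498.74411306 135.76704475 146.08185176] [0.1972023  0.98036282]
lower ((498.7761535644531, 135.57473754882812), (186.5056610107422, 63.866294860839844), 78.60963439941406)
side paneltop 243 ((499.1487121582031, 132.886474609375), (193.82139587402344, 9.501656532287598), 78.40775299072266)
side all ((500.45489501953125, 131.95355224609375), (195.004638671875, 64.75688934326172), 77.89250946044922) [450.22254506  33.7714893    8.05397201] [547.61693745 228.77511294 147.95464043]
top 1148 [ 520.45633045 -168.29715044  102.14858391] [657.23398513 -89.87719957 200.82363592]
520 32 [ 525.7 -163.1  174.4] 178.3 9.5
530 33 [ 534.8 -159.9  171.4] 174.7 10.4
540 27 [ 545.1 -157.2  171.2] 173.4 8.6
550 31 [ 554.  -155.1  170.8] 173.8 9.5
560 34 [ 565.3 -152.7  171.6] 174.6 10.7
570 30 [ 575.  -149.5  170.8] 173.6 9.9
580 32 [ 584.8 -146.5  171.4] 173.1 10.0
590 31 [ 594.5 -143.4  171.3] 174.5 8.9
base ((599.8975219726562, -152.21649169921875), (230.84707641601562, 281.31756591796875), 81.455078125)
posttop 276 ((630.604248046875, -133.9641571044922), (40.48027038574219, 38.45960235595703), 14.172959327697754) 200.823635917129
side 1363 [ 520.82797403 -173.54751177  100.07200721] [657.01356625 -94.28591344 198.82108848]
520 29 [ 526.1 -170.   173.1] 177.3 10.0
530 32 [ 535.4 -166.6  169. ] 172.2 8.7
540 30 [ 545.5 -164.   169.2] 172.0 11.6
550 29 [ 555.1 -161.9  169.1] 174.3 10.6
560 29 [ 565.1 -159.2  169. ] 172.2 10.5
570 31 [ 575.3 -155.4  169.3] 172.7 13.6
580 31 [ 584.3 -152.4  169.1] 173.1 9.0
590 32 [ 594.5 -150.4  169.4] 173.2 8.5
base ((597.8818969726562, -173.69223022460938), (225.18450927734375, 285.57965087890625), 83.55668640136719)
posttop 231 ((632.269287109375, -137.21458435058594), (30.244911193847656, 36.3364143371582), 4.874797821044922) 198.82108847682267
```

```bash
python3 - <<'E'
from h import *
from rig import kinematics,status
W=cloud(load('top0')).reshape(-1,3);W=W[~np.isnan(W[:,0])]
r=np.hypot(W[:,0],W[:,1]);a=np.degrees(np.arctan2(W[:,1],W[:,0]))
for k in range(-20,75,5):
    q=W[(r>400)&(r<680)&(a>=k)&(a<k+5)]; print(k,q[:,2].max().round() if len(q) else None,end='; ')
print()
for psi,p in ((-11.4,(504.3,162.8)),(15.4,(541,-159)),(15.4,(490,-175))):
  for add in (0,180):
    f=np.radians((psi+add+90)/2);q=[0,np.cos(f),np.sin(f),0]
    print(psi+add,np.round(kinematics.solve_ik([*p,230],q),2))
E
```

```text
-20 178.0; -15 201.0; -10 184.0; -5 60.0; 0 61.0; 5 150.0; 10 149.0; 15 149.0; 20 149.0; 25 24.0; 30 6.0; 35 6.0; 40 131.0; 45 131.0; 50 131.0; 55 6.0; 60 5.0; 65 -839.0; 70 -841.0; 
-11.4 [ 0.17  0.35  1.51 -0.    1.29  0.37]
168.6 [ 0.17  0.35  1.51 -0.    1.29 -2.78]
15.4 [-0.42  0.41  1.41 -0.    1.32 -0.69]
195.4 [-0.42  0.41  1.41 -0.    1.32  2.45]
15.4 [-0.49  0.33  1.53 -0.    1.28 -0.76]
195.4 [-0.49  0.33  1.53 -0.    1.28  2.38]
```

```bash
cat >> h.py <<'E'
def Q(psi):
    f=np.radians((psi+90)/2);return [0,float(np.cos(f)),float(np.sin(f)),0]
def snap(name,tag):
    from rig import imaging
    c=imaging.get_calibration(name);p,d=imaging.camera(name)
    np.savez(f'pics/{name}{tag}.npz',p=p,d=d,**c);cv2.imwrite(f'pics/{name}{tag}.png',p[:,:,::-1])
def st(msg=''):
    from rig import status
    s=status.sense();print(msg,round(s['clock'],2),np.round(s['position'],1),'F',np.round(s['contact_force'],2),'T',np.round(s['ft_torque'],2),'w',round(s['gripper_width'],1));return s
E
python3 - <<'E'
from h import *
from rig import manip
manip.move_pose([504.3,162.8,215],Q(-11.4));st('above')
snap('wrist','1');snap('top','1')
E
```

```text
above 1.94 [504.  163.7 215.1] F [ 0.2  -0.09  0.43] T [-0.06  0.08 -0.02] w 91.7
```

View pics/wrist1.png

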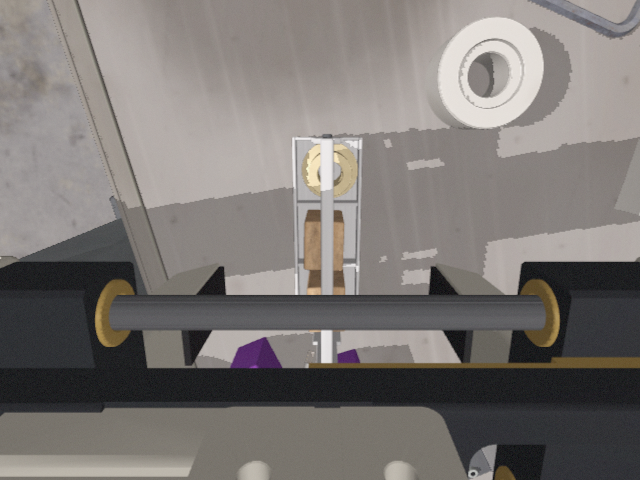

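```bash
python3 - <<'E'
from h import *
from rig import manip
manip.movel([504.3,162.8,111],max_speed=80);st('down')
manip.clamp(45);st('clamped')
manip.movel([504.3,162.8,126],max_speed=40);st('up15')
manip.movel([504.3,162.8,226],max_speed=100);manip.hold(0.3);st('up')
snap('side','2');snap('wrist','2')
E
python3 -c "
from h import *
z=load('side2');cv2.imwrite('pics/sideB.png',cv2.resize(z['p'][120:340,200:400,::-1],None,fx=2.7,fy=2.7,interpolation=2))"
```

```text
down 3.49 [504.6 162.9 111.5] F [-0.01 -0.17 -0.53] T [-0.09  0.03  0.01] w 91.6
clamped 4.75 [504.1 162.8 110.9] F [-0.76 -0.21 -1.07] T [-0.11  0.07 -0.02] w 7.7
up15 5.28 [504.2 162.8 126. ] F [ 0.61  1.14 -8.01] T [-0.03  0.09 -0.02] w 8.0
up 6.72 [504.2 162.8 225.7] F [-0.16 -0.39 -7.84] T [-0.08  0.06  0.03] w 7.8
```

View pics/sideB.png

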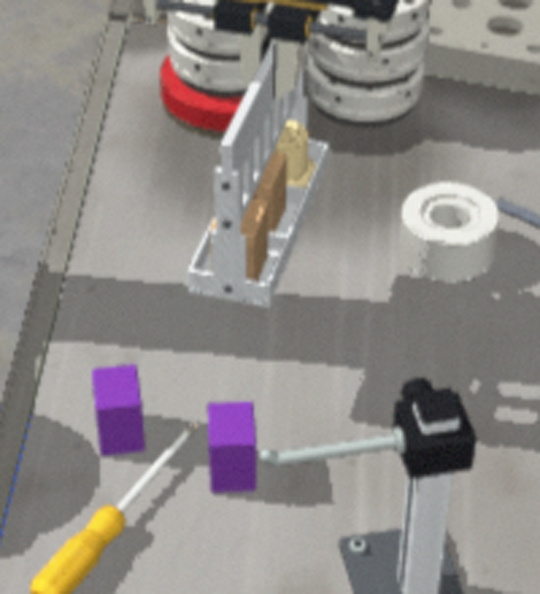

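View pics/wrist2.png

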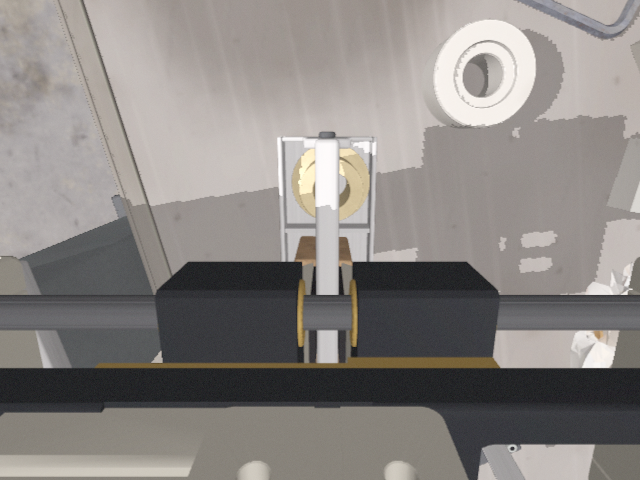

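```bash
python3 - <<'E'
from h import *
from rig import manip
q=Q(15.4)
manip.movel([440,20,226],max_speed=150,rot=q)
manip.movel([440,-187,226],max_speed=150)
e=np.array([.9641,.2656]);o=np.array([548,-158.4]);n=np.array([-.2656,.9641])
p=o-75*e
manip.movel([*p,226],max_speed=100);manip.movel([*p,194],max_speed=80);manip.hold(.3);st('pre')
for c in('side','top','wrist'):snap(c,'3')
z=load('side3');cv2.imwrite('pics/sideC.png',cv2.resize(z['p'][150:370,200:420,::-1],None,fx=2.7,fy=2.7,interpolation=2))
z=load('top3');cv2.imwrite('pics/topC.png',cv2.resize(z['p'][150:300,330:480,::-1],None,fx=4,fy=4,interpolation=2))
E
```

```text
pre 10.92 [ 475.9 -178.4  194.4] F [-0.36 -0.44 -7.01] T [-0.11  0.02  0.01] w 7.7
```

View pics/sideC.png

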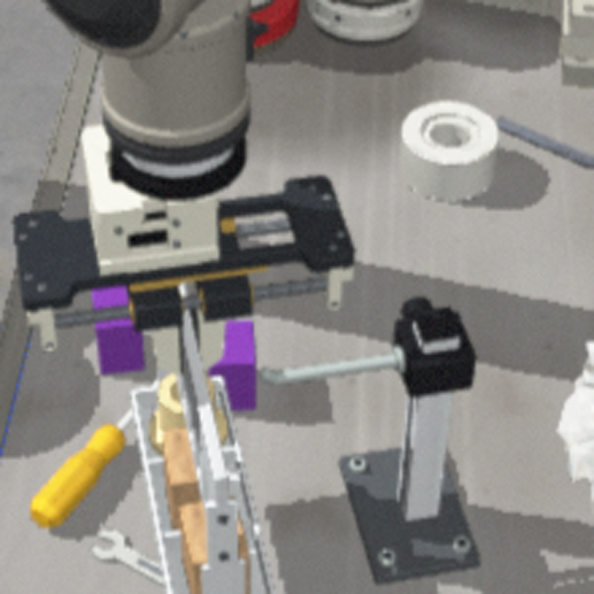

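View pics/topC.png

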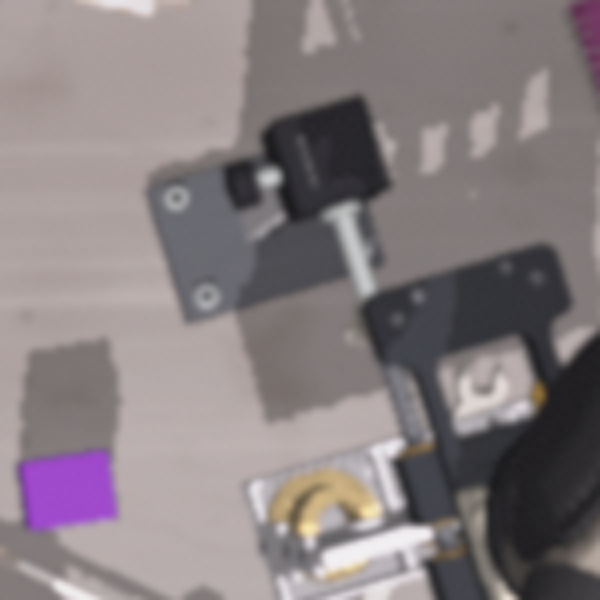

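View pics/wrist3.png

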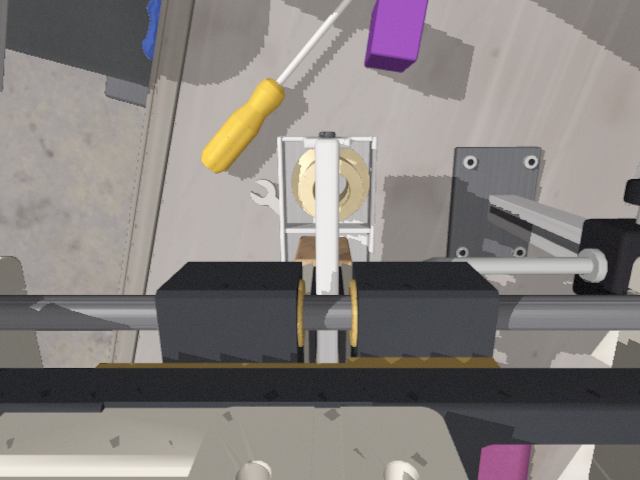

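```bash
cat > m.py <<'E'
from h import *
import sys
z=load('wrist'+sys.argv[1]);W=cloud(z)
e=np.array([.9641,.2656]);o=np.array([548,-158.4]);n=np.array([-.2656,.9641])
A=np.stack([(W[...,:2]-o)@e,(W[...,:2]-o)@n,W[...,2]],-1)
x,y,zz=[A[...,i] for i in range(3)]
v,u=np.mgrid[0:480,0:640]
m=(u>435)&(u<583)&(v>250)&(v<300)&(zz>150)&(zz<185)
for s in range(-30,60,10):
    r=A[m&(x>=s)&(x<s+10)]
    if len(r):print(s,len(r),'ymed',np.median(r[:,1]).round(1),'range',r[:,1].min().round(1),r[:,1].max().round(1),'z',np.median(r[:,2]).round(1),r[:,2].max().round(1))
m=(u>300)&(u<355)&(v>125)&(v<262)&(zz>205)
q=A[m&(v<250)];print('panel',len(q),q.min(0).round(1),q.max(0).round(1),np.median(q,0).round(1))
c=cv2.minAreaRect(q[:,:2].astype(np.float32));print(c)
E
python3 m.py 3
python3 - <<'E'
from h import *
z=load('wrist3');cv2.imwrite('pics/w3.png',cv2.resize(z['p'][120:300,270:640,::-1],None,fx=2.1,fy=2.1,interpolation=2))
E
```

```text
-20 91 ymed 4.7 range 3.6 5.4 z 170.5 173.1
-10 128 ymed 4.4 range 0.7 5.4 z 170.9 173.8
0 328 ymed 2.3 range -3.6 5.5 z 172.5 174.8
10 351 ymed 2.1 range -3.8 5.5 z 172.5 175.0
20 350 ymed 2.3 range -3.9 5.7 z 172.5 174.9
30 328 ymed 2.2 range -2.7 5.6 z 172.5 174.8
40 334 ymed 2.3 range -2.9 5.6 z 172.5 174.7
50 212 ymed 2.5 range -7.3 7.0 z 172.1 175.2
panel 2905 [-84.2  28.2 205. ] [-66.5  65.4 232.5] [-75.4  49.5 230.4]
((-75.22480773925781, 46.82021713256836), (17.675989151000977, 37.10757064819336), 0.5192873477935791)
```

View pics/w3.png

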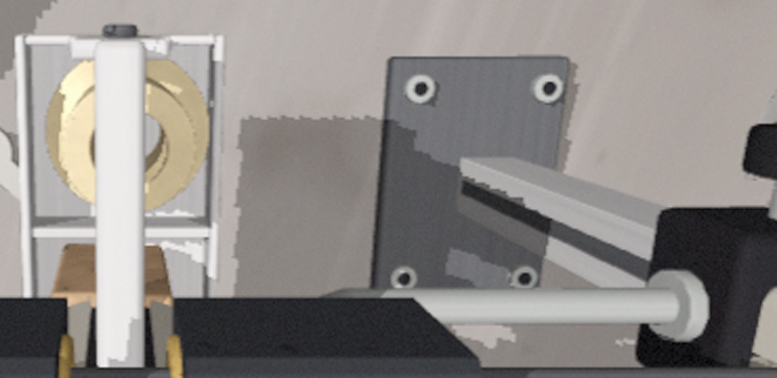

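```bash
python3 - <<'E'
from h import *
z=load('wrist3');g=z['p'].mean(2)
print('panel',[(v,int(g[v,322:332].mean()),int(np.median(z['d'][v,322:332]))) for v in range(126,146)])
print('rod',[(v,int(g[v,500:540].mean()),int(np.median(z['d'][v,500:540]))) for v in range(252,282)])
e=np.array([.9641,.2656]);o=np.array([548,-158.4]);n=np.array([-.2656,.9641])
for y in (64,65,66): print(y,proj(z,[*(o-75*e+y*n),229.4]),end='')
for y in (-4.5,0,4.5): print(y,proj(z,[*(o+20*e+y*n),168.5]))
E
```

```text
panel [(126, 178, 339), (127, 178, 339), (128, 179, 340), (129, 179, 340), (130, 175, 340), (131, 147, 341), (132, 99, 150), (133, 105, 150), (134, 104, 151), (135, 97, 151), (136, 91, 150), (137, 98, 151), (138, 140, 137), (139, 187, 120), (140, 218, 119), (141, 223, 119), (142, 229, 119), (143, 234, 119), (144, 236, 119), (145, 236, 119)]
rod [(252, 111, 358), (253, 111, 358), (254, 113, 359), (255, 122, 359), (256, 125, 360), (257, 127, 194), (258, 144, 193), (259, 158, 192), (260, 168, 191), (261, 177, 191), (262, 183, 191), (263, 189, 191), (264, 194, 191), (265, 198, 190), (266, 198, 190), (267, 197, 190), (268, 198, 190), (269, 199, 191), (270, 193, 191), (271, 183, 191), (272, 174, 191), (273, 156, 192), (274, 134, 195), (275, 145, 375), (276, 149, 375), (277, 148, 375), (278, 149, 376), (279, 151, 376), (280, 150, 376), (281, 147, 376)]
64 [[327.11110338 142.7901205 ]]65 [[327.11020903 139.59244111]]66 [[327.10931102 136.38165131]]-4.5 [[508.28250639 274.45826594]]
0 [[509.30776916 266.33837231]]
4.5 [[510.34473045 258.1258286 ]]
```

```bash
python3 - <<'E'
from h import *
from rig import manip
e=np.array([.9641,.2656]);o=np.array([548,-158.4]);n=np.array([-.2656,.9641])
o=o-0.5*n
for k in (-45,-25,-8):
    manip.movel([*(o+k*e),194],max_speed=50);s=st(k)
    if np.hypot(*s['contact_force'][:2])>4: print('STOP');break
manip.hold(.3);st('in')
for c in('side','wrist','top'):snap(c,'4')
z=load('side4');cv2.imwrite('pics/sideD.png',cv2.resize(z['p'][150:370,200:420,::-1],None,fx=2.7,fy=2.7,interpolation=2))
E
```

```text
-45 11.82 [ 504.6 -170.7  193.8] F [-0.48  1.18 -7.71] T [-0.04 -0.   -0.  ] w 8.0
-25 12.37 [ 524.  -165.4  193.8] F [ 0.09  0.91 -7.62] T [-0.1   0.04  0.04] w 7.7
-8 12.86 [ 540.5 -160.9  193.8] F [-0.29  0.02 -8.01] T [-0.13  0.06 -0.01] w 7.8
in 13.16 [ 540.3 -161.1  194. ] F [ 0.11  0.52 -7.03] T [-0.1   0.05 -0.01] w 7.7
```

View pics/sideD.png

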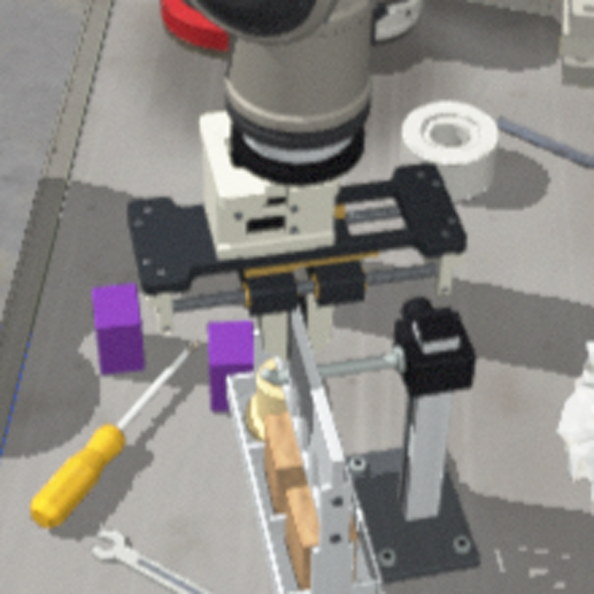

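View pics/wrist4.png

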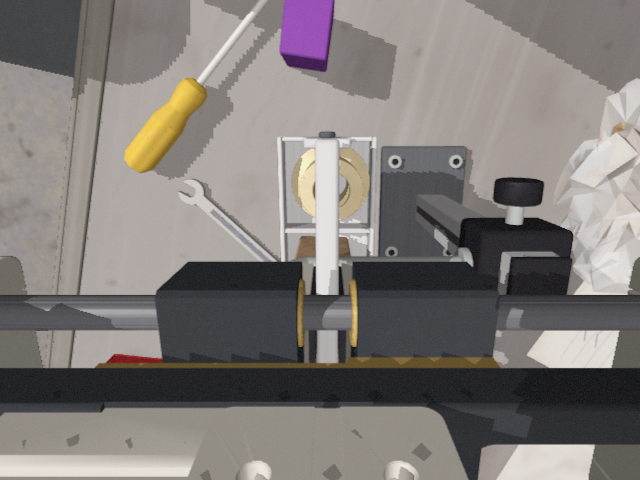

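```bash
cat > low.py <<'E'
from h import *
from rig import manip,status
def fz(n=5):
    a=[]
    for _ in range(n): manip.hold(.04);a.append(status.sense()['contact_force'])
    return np.mean(a,0)
E
python3 - <<'E'
from low import *
p=status.sense()['position']
e=np.array([.9641,.2656]);o=np.array([548,-158.4])-.5*np.array([-.2656,.9641]);xy=o-8*e
base=fz(8);print('base',base.round(2))
z=194.
manip.movel([*xy,184],max_speed=30);z=184.
while z>172:
    f=fz();r=f-base
    print(z,round(status.sense()['clock'],1),r.round(2))
    if r[2]>5.3 or abs(r[0])>5 or abs(r[1])>5: break
    z-= 0.3 if r[2]>1.2 else 0.7
    manip.movel([*xy,z],max_speed=8)
manip.hold(.3);print(fz()-base);st('end')
E
```

```text
base [-0.06 -0.17 -7.63]
184.0 14.3 [ 0.45  0.12 -0.26]
183.3 14.8 [ 0.64  0.14 -0.04]
182.60000000000002 15.2 [ 0.16  0.46 -0.45]
181.90000000000003 15.7 [-0.31  0.21 -0.01]
181.20000000000005 16.2 [0.03 0.18 0.06]
180.50000000000006 16.6 [-0.28  0.61  0.11]
179.80000000000007 17.1 [-0.02 -0.15  0.1 ]
179.10000000000008 17.5 [-0.52 -0.09 -0.01]
178.4000000000001 18.0 [ 0.11  0.38 -0.08]
177.7000000000001 18.5 [-0.17  0.32  0.1 ]
177.0000000000001 18.9 [ 0.15 -0.17  0.28]
176.30000000000013 19.4 [-0.96  0.56  4.87]
176.0000000000001 19.8 [-2.25  1.1  10.36]
[-3.12895859  1.57072787 12.84714979]
end 20.34 [ 540.6 -161.1  176.5] F [-2.96  1.53  5.15] T [0.19 0.59 0.03] w 7.9
```

```bash
python3 - <<'E'
from low import *
base=np.array([-.06,-.17,-7.63])
e=np.array([.9641,.2656]);o=np.array([548,-158.4])-.5*np.array([-.2656,.9641]);xy=o-8*e
z=176.0
for _ in range(8):
    manip.hold(.3);r=fz(8)-base;print(z,round(status.sense()['clock'],1),r.round(2))
    if 5<r[2]<7.4: break
    z+= float(np.clip((r[2]-6.2)/30,-.2,.2))
    manip.movel([*xy,z],max_speed=8)
st('end');snap('side','5');snap('wrist','5')
z=load('side5');cv2.imwrite('pics/sideE.png',cv2.resize(z['p'][150:370,200:420,::-1],None,fx=2.7,fy=2.7,interpolation=2))
E
```

```text
176.0 21.0 [-3.06  1.04 13.15]
176.2 21.9 [-2.88  1.44 12.86]
176.39999999999998 22.7 [-1.7   1.11 12.2 ]
176.59996131040378 23.6 [-0.29  0.2   9.57]
176.7122257092564 24.5 [ 0.65 -0.15  6.68]
end 24.51 [ 540.4 -161.   176.6] F [ 0.51 -0.54 -1.4 ] T [-0.15 -0.18  0.06] w 7.7
```

View pics/sideE.png

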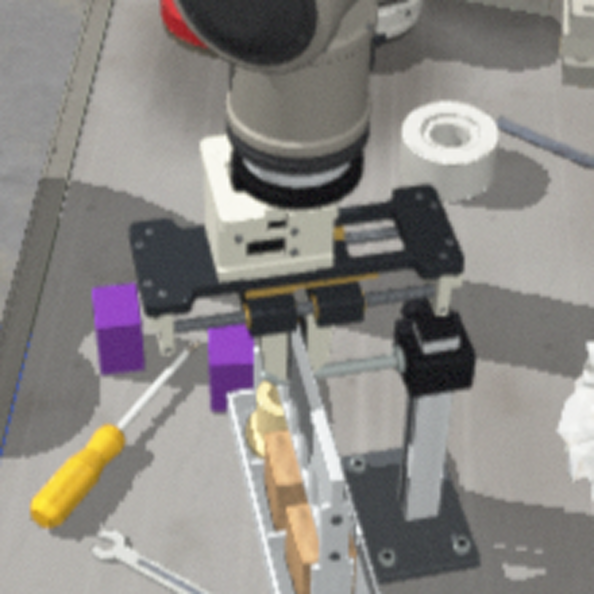

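```bash
python3 - <<'E'
from h import *
e=np.array([.9641,.2656]);o=np.array([548,-158.4]);n=np.array([-.2656,.9641])
for nm in ('wrist3','wrist4','top3','side0'):
    W=cloud(load(nm));A=np.stack([(W[...,:2]-o)@e,(W[...,:2]-o)@n,W[...,2]],-1).reshape(-1,3)
    q=A[(A[:,2]>178)&(A[:,2]<188)&(A[:,0]>50)&(A[:,0]<115)&(abs(A[:,1])<20)]
    print(nm,len(q),np.percentile(q[:,0],[0,1,5,50,99]).round(1) if len(q) else '',A[(A[:,0]>50)&(A[:,0]<115)&(abs(A[:,1])<40)&(A[:,2]<215)][:,2].max())
E
```

```text
wrist3 1508 [58.8 62.4 63.1 65.  71.4] 186.4701206194781
wrist4 2445 [ 62.2  63.4  63.8  73.8 105.7] 200.14948377666056
top3 344 [ 63.1  64.8  65.8  82.2 108.5] 201.01780780152515
side0 223 [ 63.6  63.9  64.4  74.4 106.7] 198.82108847682267
```

```bash
python3 - <<'E'
from low import *
manip.ungrasp();st('open');manip.hold(.4);s=st('open')
p=s['position']
manip.movel([p[0],p[1],p[2]+80],max_speed=60);st('up')
manip.hold(.5)
for c in('side','wrist','top'):snap(c,'6')
z=load('side6');cv2.imwrite('pics/sideF.png',cv2.resize(z['p'][150:370,200:420,::-1],None,fx=2.7,fy=2.7,interpolation=2))
E
```

```text
open 25.98 [ 540.4 -161.   176.7] F [-0.27  0.35 -0.12] T [-0.1  -0.04  0.01] w 92.1
open 26.38 [ 540.4 -161.   176.7] F [0.78 0.59 0.05] T [-0.12  0.01  0.02] w 92.0
up 27.86 [ 540.3 -160.9  256.3] F [0.89 0.17 0.1 ] T [-0.1   0.04 -0.01] w 91.9
```

View pics/sideF.png

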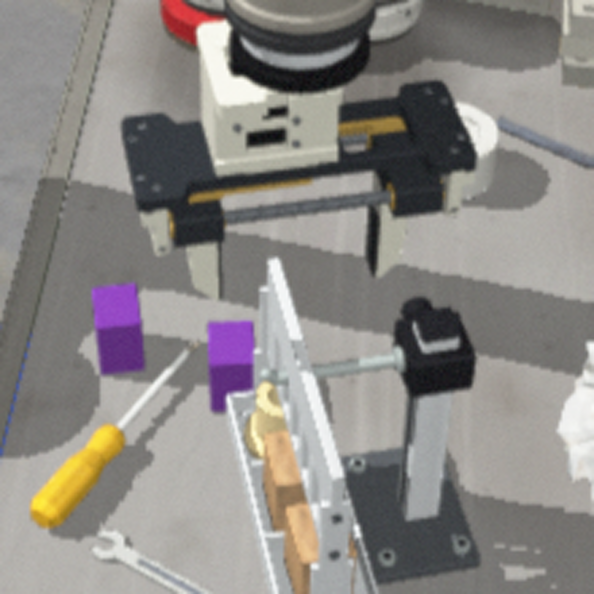

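View pics/wrist6.png

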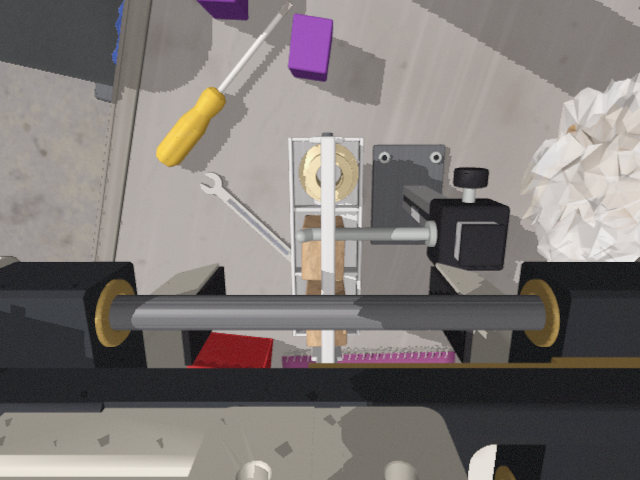

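```bash
python3 - <<'E'
from low import *
manip.hold(1.0);snap('side','7');snap('wrist','7');st()
e=np.array([.9641,.2656]);o=np.array([548,-158.4]);n=np.array([-.2656,.9641])
for nm in ('side6','side7','wrist6','wrist7'):
    W=cloud(load(nm));A=np.stack([(W[...,:2]-o)@e,(W[...,:2]-o)@n,W[...,2]],-1).reshape(-1,3)
    q=A[(abs(A[:,0]+8)<7)&(A[:,1]>-135)&(A[:,1]<70)&(A[:,2]>198)&(A[:,2]<226)]
    if 'side' in nm:
        # top envelope per y bin
        B=np.array([(y,np.percentile(q[(q[:,1]>=y)&(q[:,1]<y+10),2],90)) for y in range(-120,60,10) if ((q[:,1]>=y)&(q[:,1]<y+10)).sum()>5])
    else:
        B=np.array([(y,np.median(q[(q[:,1]>=y)&(q[:,1]<y+10),2])) for y in range(-120,60,10) if ((q[:,1]>=y)&(q[:,1]<y+10)).sum()>5])
    print(nm,len(q),np.polyfit(B[:,0],B[:,1],1).round(4),B[[0,-1]].round(1).tolist())
d=np.abs(load('side6')['p'].astype(int)-load('side7')['p'])[230:370,270:360];print('diff',d.mean(),d.max())
E
```

```text
29.61 [ 540.4 -161.   256.7] F [-0.38  0.49  0.01] T [-0.07  0.01  0.01] w 91.6
side6 559 [-1.400000e-02  2.115416e+02] [[-120.0, 213.4], [50.0, 211.0]]
side7 559 [-1.620000e-02  2.115505e+02] [[-120.0, 214.1], [50.0, 210.9]]
wrist6 2669 [-1.070000e-02  2.128219e+02] [[-70.0, 213.5], [50.0, 212.3]]
wrist7 2664 [-1.09000e-02  2.12812e+02] [[-70.0, 213.5], [50.0, 212.2]]
diff 1.7833068783068784 57
```

```bash
python3 - <<'E'
from rig import order
print(order.sign_off())
E
```

```text
the job is handed in; nothing more can be done
None
```

I hung the carrier on the stand's hook by the slot 28.5 mm from its middle on the bush side, and handed the job in at about 30 s. The interface gives no verdict.

**How it went:** I gripped the panel directly above that slot, threaded it over the hook, and lowered it in small steps. I let go after the hook was bearing about 6.7 N of the carrier's roughly 7.6 N.

**Last checks:**
- **Level and still:** The panel's top edge is tilted about 0.011 to 0.016 rad (limit 0.12). Pictures taken about 1.2 s apart show no visible movement.
- **Height:** The carrier's centre is about 139 mm above the bench (required 117 to 157 mm).
- **Load:** The bush and both blocks are still in their bays.
- **Robot:** The gripper is open, about 80 mm above where it let go, with no force on it.
- **Bystanders:** The screwdriver, spanner and purple blocks look unmoved. I did not check them by measurement.

**What disagreed:** The lowering overshot. The load on the hook reached about 13 N for a moment, under the 25 N limit, so I raised the carrier about 0.7 mm before letting go. The side and top cameras differed by about 3 mm in y, but both agreed on where the slot was relative to the hook.

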